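# Set the reader's filter lever to the third click and start a reading

### The job

With a fingertip, gently slide the filter lever on the reader from its parked end along its slot, one click at a time and letting it come to rest in each, and stop in the third click without ever running past it. Then press the large round button on the control box fully down and let it spring back. Only push and press: pinch or lift nothing, do not press the small button, and leave the vials, rack, bottle and other loose things where they stand.

Things in the scene. Friction and masses are not known exactly. Their poses are not given: they have to be found in the camera images.
- reader: Low white bench reader, fixed. Origin under it on the table; z up, x to its rear. Housing spans x -100 to 120 mm, y -135 to 135 mm; flat deck 80 mm above the table; a step with a display, 45 mm higher, spans x 65 to 120 mm, with a round steel turret at y 75 mm reaching 159 mm above the table. The lever's slot is 136 mm long, along y, at x -35 mm, centred at y 0.
- lever_top (a point): Centre of the top of the filter lever: an upright black paddle, 24 mm (reader's x) by 10 mm (reader's y), its top 38 mm above the deck; its foot, 7 mm high, reaches 11 mm to either side along y. Axes as the reader's. The deck within 40 mm of the slot holds nothing else.
- lever (a joint): Travel of the lever along its slot, m, growing along the reader's +y; 0 parked end, 0.112 far end. Starts on a smooth stretch (0 to 0.028, 1 N to push); then five clicks 16 mm apart, the first near 0.044. Each has a hump before it: the push jumps to 5 to 6 N, fades towards the crest 8 mm before the click, then the lever snaps up to 8 mm ahead off the finger and stays in the click.
- read_top (a point): Centre of the top of the large round button, 38 mm across, on the control box, a white slab fixed on the table, 85 by 125 by 30 mm, beside the reader on either side. The button is pressed straight down. The small button lies 64 mm along -y of this point's frame.
- read (a joint): Travel of the large button, in m: 0 up, 0.006 fully down; sprung, fully down takes about 5 N.
- lamp (a joint): Travel of the small round button (16 mm across) on the same control box, in m: 0 up, 0.004 down. Not to be pressed.
- rack_hole7 (a point): Centre of the top of the loose orange tube rack, 85 by 125 by 35 mm tall, standing beside the reader, on the side away from the control box.
- vial_a: Small clear vial with a dark cap, 24 mm across, 48 mm tall, standing loose on the reader's deck near its left end, behind the slot. Origin at the centre of its underside.
- vial_b: The like vial near the deck's right end.
- jar: White jar on the table, 64 mm across, 85 mm tall, loose. Origin under it.
- dish: Clear shallow dish on the table, 90 mm across, 18 mm tall, loose. Origin under it.
- wash: White bottle on the table, 60 mm across, 150 mm tall, loose. Origin under it.
- carton: White paper carton on the table, 60 by 90 by 55 mm, loose. Origin under it.
There are look-alikes about, which are no part of the job. What is shaped like the part that bears read_top but blue or purple is not meant.

How it is judged:
By the outcome, as a careful person would: the job done as asked, in the order asked, and still so for the second after the job is handed in, with the robot touching nothing.
It also fails if it takes over 61 s, if anything falls off the work surface, if the arm or the gripper's body presses on something with over 40 N, if the wrist force passes 120 N, or if a joint passes its speed limit or range.

### The arm

A 6-joint arm with a two-finger parallel gripper is mounted at the origin on the work surface. World frame = base frame: x ahead of the robot, y to its left, z up, the work surface at z = 0. Lengths are in mm, angles in rad, forces in N, time in s.
With the tool pointing down it reaches from about 300 to 775 mm from the base axis. Payload 14.6 kg.
Tool frame: the origin (TCP) lies between the finger pads; the fingertips stand 25 mm ahead of it and the grasp point (between the pads) lies 6 mm ahead of it; z points along the fingers, y is the line along which they close (so a half turn about z gives the same grasp; the last joint's range is limited). The gripper opens to 94 mm and grips with 3 to 60 N. Pads are 16 mm wide; open, the fingers measure 119 mm over their backs; the gripper's body (75 mm by 177 mm) begins 78 mm behind the grasp point.
Start: joints at [1.119, 0.3, 1.521, -0, 1.321, -0.067], TCP at [206.452, 509.771, 198.246] pointing down, gripper open.
Joint ranges: [-3.03, 3.03], [-0.79, 2.21], [0.23, 2.52], [-1.04, 4.18], [0, 3.07], [-2.55, 2.55]. Speed limits (rad/s): [2.22, 2.22, 2.57, 3.14, 3.14, 3.14].

### API

Orientations are given as [roll, pitch, yaw] about the fixed x, y, z axes, in that order (R = Rz(yaw) Ry(pitch) Rx(roll)).
In Python, from cell import manip gives the robot as it stands. The module is installed in compiled form; this text tells all that it offers.
- The arm moves only by the tool step_arm, never from a script. Its argument "series" is one flat list of numbers, 5 for each row, row after row: the shift along the world's x, y, z in mm, then the turn about the world's z in rad, then the closure, from 0 (fully open) to 1 (shut). In form: [dx, dy, dz, spin, jaw, dx, dy, dz, spin, jaw, ...]. A call has 1 to 20 rows; each row shifts and turns the commanded pose from where the row before left it; what a row does not reach is not made up. A row lasts 1/8 s, in which the tool goes at most 62.5 mm and 10.7 degrees, less where a joint would pass 70% of its speed; a pose out of reach is approached as far as the arm can. A call is refused whole if a number of a shift passes 62.5 or a number of a turn 0.188, either way. A call with a gripper value outside its range is refused whole. The fingers move at their own pace and stop on an object; "squeeze" is the grip in N (left out, the last holds). Time passes only in rows, so rows that do not move let the fingers close. It gives the time, the measured TCP pose, the force, the opening and the grip force at its end, in the units of the state.
- manip.read_state(): the state, without advancing time (a new reading comes with each control period).
- manip.camera(name): name is "scene" or "top" or "wrist"; returns (picture, depth): 480x640x3 uint8, blue, green, red; 480x640 float32, mm along the optical axis (not along the pixel's ray), 0 where there is no reading.
- manip.camera_info(name): a dict with "fovy" (degrees; the focal length in pixels is half the picture's height over the tangent of half this angle, whatever the lens; pixels are square), "cx", "cy" (the principal point, pixels), "k1" (the pictures are not rectified: a ray, as slopes to the right and down, at radius r is drawn at 1 + k1 r^2 times it, then the intrinsics apply), "eye" and "orientation" of the camera in the world. Camera axes: x right, y down, z forward; pixel columns grow to the right and rows downward; lengths in mm; the calibration is good to about 2 mm. A picture is of the moment at which its call begins: read the wrist's pose just before it. camera_info takes no time and is no camera call; for the wrist camera it gives the pose at the moment of the call.
- manip.sign_off(): hands the job in; it is judged then, once.
The state is a dict: "clock": time; "joints": joint angles; "qd": joint speeds; "effort": joint torques, N m; "eef_pos": TCP position; "eef_rot": TCP orientation; "wrist_force": force on the tool from outside, world axes, zero at the start; "moment": the same for the moment, N m; "finger_gap": finger opening in mm; "finger_force": force on a finger pad.
Only numpy, scipy, OpenCV 4.12 (cv2) and the standard library are available. Lean on these libraries where they do the work, as an engineer would, in place of code of your own. Each camera call takes 0.05 s, during which the arm holds its last target. There are 200 camera calls.

## Working session

There is one attempt and no reset: what is moved stays moved. The work goes in short steps, Python scripts to look and compute and a tool call to move; the robot and the scene stay as the last step left them, time stands still between calls to the robot, and variables do not carry over. Pictures are saved under pics/ and viewed, at most 10 in all, crops included, and the job is handed in when it is done.

Besides the shell and the picture viewer there is one more tool, called after "Call:" as name(argument=value, ...) on one line, values as JSON. step_arm: Moves the arm, as the interface text tells. Its arguments: {"type":"object","properties":{"series":{"type":"array"},"squeeze":{"type":"number"}},"required":["series"]}

```bash
mkdir -p pics; cat > h.py <<'E'
import numpy as np, cv2
from scipy.spatial.transform import Rotation as R
from cell import manip
def K(i):
    f=240/np.tan(np.radians(i["fovy"])/2); return f
def rot(i):
    o=np.array(i["orientation"],float)
    return o if o.shape==(3,3) else R.from_euler('xyz',o).as_matrix()
def rays(i,uv):
    f=K(i); uv=np.atleast_2d(uv).astype(float)
    d=(uv-[i["cx"],i["cy"]])/f; s=d.copy()
    for _ in range(20): s=d/(1+i["k1"]*(s**2).sum(1,keepdims=True))
    return np.c_[s,np.ones(len(s))]
def plane(i,uv,z):
    r=rays(i,uv)@rot(i).T; e=np.array(i["eye"]); return e+r*((z-e[2])/r[:,2])[:,None]
def depthpt(i,uv,d):
    return np.array(i["eye"])+(rays(i,uv)*np.atleast_1d(d)[:,None])@rot(i).T
E
python3 - <<'E'
from h import *
for n in("scene","top"):
    p,d=manip.camera(n); i=manip.camera_info(n); print(n,i); cv2.imwrite(f"pics/{n}0.png",p); np.save(f"{n}0.npy",d)
print(manip.read_state())
E
```

```text
scene {'fovy': 54.3703348756973, 'cx': 313.2593704901515, 'cy': 235.23782148083848, 'k1': -0.05103205428086645, 'eye': array([1030.66458103, -683.01208607, 1019.33359026]), 'orientation': array([-2.35786664e+00,  1.65817481e-03,  6.10118994e-01])}
top {'fovy': 48.24032937500931, 'cx': 316.1970628657758, 'cy': 243.76918498847184, 'k1': 0.011035818296283794, 'eye': array([ 293.95889784,   58.82400179, 1463.70269325]), 'orientation': array([-2.98347486, -0.01571681, -1.56199837])}
{'clock': 0.1, 'joints': array([ 1.11937788e+00,  3.00398949e-01,  1.52150564e+00,  7.78891003e-06,
        1.32069321e+00, -6.65750461e-02]), 'qd': array([ 0.00101157, -0.00239836, -0.00085439,  0.00050148, -0.00032335,
        0.00106704]), 'effort': array([-4.51261394e-04, -5.32649696e+01, -3.53285372e+01,  7.09011080e-02,
        2.35970237e-02, -5.02323883e-05]), 'eef_pos': array([206.36277493, 509.56391679, 197.7578227 ]), 'eef_rot': array([-3.14059023e+00, -7.43962710e-05,  2.75674728e+00]), 'wrist_force': array([-0.07284061,  0.01187976,  0.54855031]), 'moment': array([ 0.00580845,  0.01610396, -0.02195333]), 'finger_force': 0.0, 'finger_gap': 93.76064037204422}
```

View pics/top0.png

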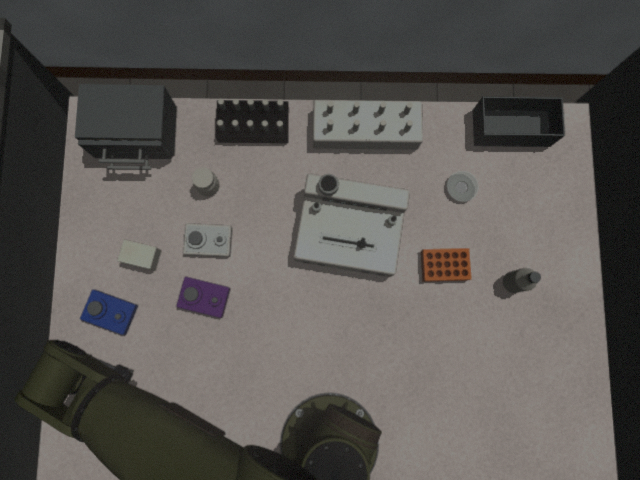

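View pics/scene0.png

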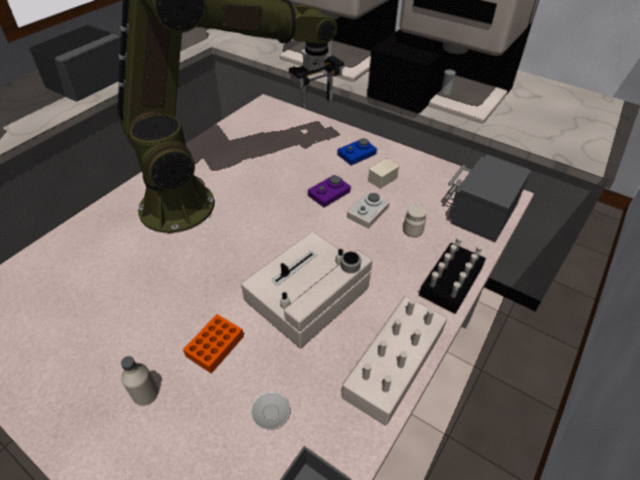

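The top view shows the reader at (350,237), with its slot running from (322,237) to (374,245) and the lever near (362,243), towards −y. The large button candidates are white box (196,239), purple box (191,294) and blue box (96,308). The white box is the one described, and its small button is at (220,240). Next I'll measure these and check a close crop.

```bash
python3 - <<'E'
from h import *
p=cv2.imread("pics/top0.png"); d=np.load("top0.npy"); i=manip.camera_info("top")
c=cv2.resize(p[165:280,175:415],None,fx=3.3,fy=3.3,interpolation=cv2.INTER_CUBIC); cv2.imwrite("pics/crop.png",c)
v,u=np.mgrid[165:285,170:420]; uv=np.c_[u.ravel(),v.ravel()]; P=depthpt(i,uv,d[165:285,170:420].ravel()); g=p[165:285,170:420].max(2).ravel()
def sub(m,n): 
    q=P[m]; print(n,m.sum(),q.mean(0).round(1),q.min(0).round(1),q.max(0).round(1)) if m.any() else print(n,0); return q
X,Y,Z=P.T
inr=(uv[:,0]>290)&(uv[:,0]<412)
q=sub(inr&(Z>74)&(Z<86),"deck"); print(np.percentile(q[:,2],[5,50,95]),cv2.minAreaRect(q[:,:2].astype(np.float32)))
q=sub(inr&(Z>30),"housing"); print(cv2.minAreaRect(q[:,:2].astype(np.float32)))
dk=inr&(g<80)&(uv[:,0]>315)&(uv[:,0]<380)&(uv[:,1]>228)&(uv[:,1]<255)
q=sub(dk,"slotdark"); print(cv2.minAreaRect(plane(i,uv[dk],80)[:,:2].astype(np.float32)))
q=sub(inr&(uv[:,0]>315)&(uv[:,0]<380)&(uv[:,1]>228)&(uv[:,1]<255)&(Z>108),"levertop");print(q.round(0))
b=(uv[:,0]>180)&(uv[:,0]<235)&(uv[:,1]>218)&(uv[:,1]<262)
q=sub(b&(Z>24),"box"); print(cv2.minAreaRect(q[:,:2].astype(np.float32)))
q=sub(b&(Z>34),"buttons"); print(np.percentile(q[:,2],[5,50,95]))
q=sub(b&(Z>34)&(uv[:,0]<209),"big");print(cv2.minAreaRect(q[:,:2].astype(np.float32)));q=sub(b&(Z>34)&(uv[:,0]>209),"small")
E
```

```text
deck 5815 [536.5 -46.5  80.3] [ 437.8 -189.8   74. ] [642.7  96.8  86. ]
[75.77200606 80.2822571  84.72112305] ((539.568359375, -47.05958557128906), (269.640625, 167.6380157470703), 81.1247787475586)
housing 9162 [563.  -49.7 102.6] [ 294.  -199.1   30. ] [ 694.    97.5 1463.7]
((479.529541015625, -37.685150146484375), (270.3274230957031, 396.7852478027344), 80.99189758300781)
slotdark 184 [516.8 -51.8  97.5] [ 294.  -109.5   75.3] [ 532.8   58.8 1463.7]
((517.3603515625, -44.09290313720703), (131.38604736328125, 29.60300064086914), 89.04444122314453)
levertop 43 [479.2 -56.2 336.8] [294.  -85.  113.5] [ 527.9   58.8 1463.7]
[[ 294.   59. 1464.]
 [ 294.   59. 1464.]
 [ 294.   59. 1464.]
 [ 294.   59. 1464.]
 [ 528.  -80.  116.]
 [ 525.  -77.  118.]
 [ 524.  -79.  122.]
 [ 525.  -82.  118.]
 [ 523.  -75.  114.]
 [ 522.  -77.  120.]
 [ 523.  -80.  116.]
 [ 523.  -82.  117.]
 [ 523.  -85.  116.]
 [ 520.  -75.  114.]
 [ 520.  -77.  115.]
 [ 520.  -80.  119.]
 [ 520.  -82.  116.]
 [ 517.  -75.  117.]
 [ 517.  -77.  117.]
 [ 517.  -80.  117.]
 [ 518.  -83.  115.]
 [ 515.  -75.  114.]
 [ 51
[... 270 characters left out ...]
 507.  -77.  116.]
 [ 507.  -80.  118.]
 [ 507.  -82.  120.]
 [ 294.   59. 1464.]
 [ 505.  -75.  116.]
 [ 504.  -77.  118.]
 [ 504.  -80.  118.]
 [ 294.   59. 1464.]]
box 1420 [529.4 329.8  46.3] [294.   58.8  24. ] [ 577.1  397.5 1463.7]
((459.3335266113281, 210.24085998535156), (429.50946044921875, 128.93765258789062), 59.18682861328125)
buttons 571 [526.9 333.   71. ] [294.   58.8  34. ] [ 572.7  390.2 1463.7]
[34.31433979 43.08673362 55.29085478]
big 374 [530.3 356.7  56.7] [294.   58.8  34.1] [ 572.7  390.2 1463.7]
((412.0630187988281, 240.34091186523438), (424.04583740234375, 88.16436767578125), 45.20475769042969)
small 194 [521.2 288.6  91.7] [294.   58.8  34. ] [ 570.3  324.7 1463.7]
```

View pics/crop.png

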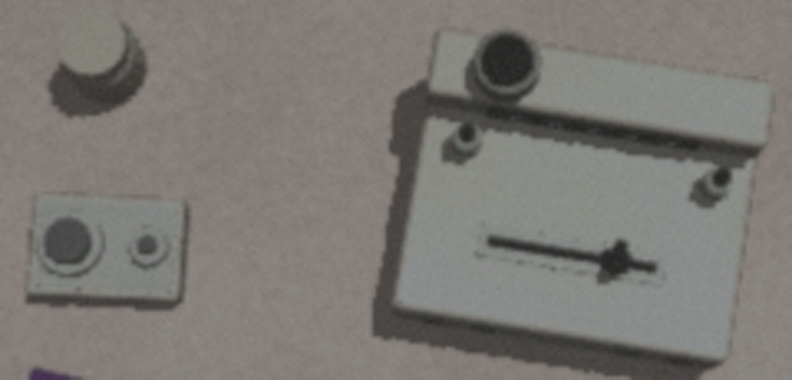

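The close crop confirms the white box, with its large button at crop (68,241) and small one at (148,246). The lever sits at crop (613,260) near the right part of the slot. Lever top measures (516.5, −78.5, 118), which matches 80+38 mm, and the reader yaw is about −8.9°. I'll move to the −y side of the lever with the fingers closed, side face towards the paddle.

Call:
step_arm(series=[19,-38.5,0,-0.084,1,19,-38.5,0,-0.084,1,19,-38.5,0,-0.084,1,19,-38.5,0,-0.084,1,19,-38.5,0,-0.084,1,19,-38.5,0,-0.084,1,19,-38.5,0,-0.084,1,19,-38.5,0,-0.084,1,19,-38.5,0,-0.084,1,19,-38.5,0,-0.084,1,19,-38.5,0,-0.084,1,19,-38.5,0,-0.084,1,19,-38.5,0,-0.084,1,19,-38.5,0,-0.084,1,19,-38.5,0,-0.084,1,19,-38.5,0,-0.084,1,0,0,0,0,1,0,0,0,0,1], squeeze=10)

```text
clock: 2.35
eef_pos: [510.1, -105.8, 197.9]
eef_rot: [-3.141, -0.0, 1.413]
wrist_force: [-0.4, -0.1, -0.8]
finger_gap: 0.6
finger_force: 0.0
```

```bash
python3 - <<'E'
from h import *
s=manip.read_state(); print(s['clock'],s['eef_pos'],s['eef_rot'],s['finger_gap'],s['wrist_force'])
p,d=manip.camera("wrist"); i=manip.camera_info("wrist"); print(i); cv2.imwrite("pics/w1.png",p)
np.save("w1.npy",d)
E
```

```text
2.35 [ 510.11586755 -105.84265271  197.90811739] [-3.14072335e+00 -2.24185271e-04  1.41337664e+00] 0.6397902819644249 [-0.37721036 -0.11990128 -0.83491463]
{'fovy': 59.386241709574925, 'cx': 310.81650913417866, 'cy': 240.4061201112534, 'k1': -0.07385946921285304, 'eye': array([522.46040461, -29.61865022, 384.83941602]), 'orientation': array([ 2.87431003e+00,  1.12048852e-03, -1.57057428e-01])}
```

View pics/w1.png

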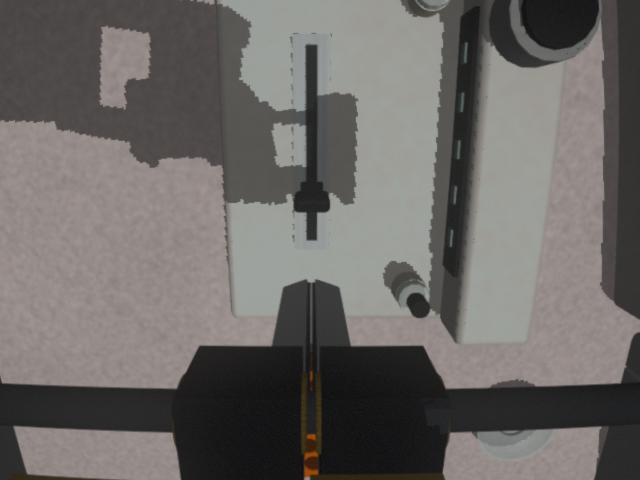

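The wrist view shows the slot running from (312,45) to (312,240), the lever top at about (312,203), and the fingertips at (311,283) in line with the slot.

```bash
python3 - <<'E'
from h import *
p=cv2.imread("pics/w1.png");d=np.load("w1.npy"); i=manip.camera_info("wrist")
print(plane(i,[[312,45],[312,240]],80).round(1))
v,u=np.mgrid[170:225,285:340]; uv=np.c_[u.ravel(),v.ravel()]; D=d[170:225,285:340].ravel()
P=depthpt(i,uv,D); m=(D>0)&(P[:,2]>112)&(P[:,2]<124); q=P[m]; print(m.sum(),q.mean(0),cv2.minAreaRect(q[:,:2].astype(np.float32)))
v,u=np.mgrid[265:300,265:360]; uv=np.c_[u.ravel(),v.ravel()]; D=d[265:300,265:360].ravel()
P=depthpt(i,uv,D); m=(D>0)&(P[:,2]>160)&(P[:,2]<250); q=P[m]; print(m.sum()); 
if m.any():
  t=1.4134; a=np.array([np.cos(t),np.sin(t)]); b=np.array([np.sin(t),-np.cos(t)]); r=q[:,:2]-[510.1,-105.8]
  print("tip along push",(r@a).min(),(r@a).max(),"across",(r@b).min(),(r@b).max(),"z",q[:,2].min(),q[:,2].max())
E
```

```text
[[ 531.3   23.2   80. ]
 [ 510.  -111.8   80. ]]
584 [514.55738353 -77.97620327 117.55190685] ((514.5333862304688, -78.61421203613281), (10.424970626831055, 23.457727432250977), 80.88758087158203)
955
tip along push 7.753602339856575 10.712418530085122 across -12.300523723424938 12.334845986002785 z 205.30413434929275 229.44988482756995
```

The slot measures 136.6 mm (136 expected) and the lever top 10.4×23.5 mm at z 117.6. The lever sits at s = −34.5 along the slot, so q is about 0.0215. Finger half-width along the push is about 8 mm. Next: descend, then approach.

Call:
step_arm(series=[0,0,-20,0,1,0,0,-20,0,1,0,0,-20,0,1,0,0,-18,0,1,0,0,0,0,1,0.4,2,0,0,1,0.4,2,0,0,1,0.3,2,0,0,1,0.3,2,0,0,1,0.3,2,0,0,1,0,0,0,0,1,0,0,0,0,1])

```text
clock: 3.9
eef_pos: [512.2, -96.3, 120.2]
eef_rot: [-3.142, 0.0, 1.413]
wrist_force: [-0.7, 0.2, 0.1]
finger_gap: 0.9
finger_force: 0.0
```

Call:
step_arm(series=[0.15,1,0,0,1,0.15,1,0,0,1,0.15,1,0,0,1,0.15,1,0,0,1,0.15,1,0,0,1,0.15,1,0,0,1,0.15,1,0,0,1,0.15,1,0,0,1])

```text
clock: 4.9
eef_pos: [513.3, -88.2, 120.2]
eef_rot: [-3.141, -0.0, 1.413]
wrist_force: [0.1, -0.3, -0.0]
finger_gap: 0.3
finger_force: 0.0
```

Call:
step_arm(series=[0.15,1,0,0,1,0.15,1,0,0,1])

```text
clock: 5.15
eef_pos: [513.7, -86.2, 120.3]
eef_rot: [3.142, -0.0, 1.413]
wrist_force: [-0.0, 0.2, 0.4]
finger_gap: 0.6
finger_force: 0.0
```

Call:
step_arm(series=[0.15,1,0,0,1])

```text
clock: 5.28
eef_pos: [513.8, -85.2, 120.3]
eef_rot: [3.142, -0.0, 1.413]
wrist_force: [0.5, 0.2, 1.5]
finger_gap: 0.6
finger_force: 0.0
```

Call:
step_arm(series=[0.15,1,0,0,1])

```text
clock: 5.4
eef_pos: [513.9, -84.2, 120.2]
eef_rot: [-3.142, 0.0, 1.413]
wrist_force: [0.1, -0.2, 1.0]
finger_gap: 0.5
finger_force: 0.0
```

Call:
step_arm(series=[0.15,1,0,0,1])

```text
clock: 5.52
eef_pos: [514.1, -83.2, 120.3]
eef_rot: [3.142, 0.0, 1.413]
wrist_force: [0.8, 0.3, 0.6]
finger_gap: 0.4
finger_force: 0.0
```

Call:
step_arm(series=[0.15,1,0,0,1])

```text
clock: 5.65
eef_pos: [514.3, -82.2, 120.2]
eef_rot: [-3.142, -0.0, 1.413]
wrist_force: [-0.2, -0.5, 0.2]
finger_gap: 0.4
finger_force: 0.0
```

At s = −38.4 there is still no clear hump force, so I'll look before going on.

```bash
cat > lv.py <<'E'
from h import *
import sys
s=manip.read_state(); p,d=manip.camera("wrist"); i=manip.camera_info("wrist")
cv2.imwrite(sys.argv[1],p) if len(sys.argv)>1 else 0
a=np.array([.156,.988]); b=np.array([.988,-.156]); c=np.array([520.6,-44.3])
v,u=np.mgrid[0:480,0:640]; m=d>0
P=depthpt(i,np.c_[u[m],v[m]],d[m]); g=p.max(2)[m]; S=(P[:,:2]-c)@a; X=(P[:,:2]-c)@b; t=(s['eef_pos'][:2]-c)@a
k=(abs(X)<14)&(abs(S)<70)&(P[:,2]>111)&(P[:,2]<123)&(g<90)&(S>t+6.5)
print("clock",s['clock'],"tcp s",t.round(1),"z",s['eef_pos'][2].round(1),"F",s['wrist_force'].round(2),"n",k.sum(),"lever S",np.percentile(S[k],[2,50,98]).round(1) if k.any() else None)
E
python3 lv.py pics/w2.png
```

```text
clock 5.65 tcp s -38.4 z 120.2 F [-0.21 -0.51  0.16] n 381 lever S [-31.8 -30.5 -29.6]
```

View pics/w2.png

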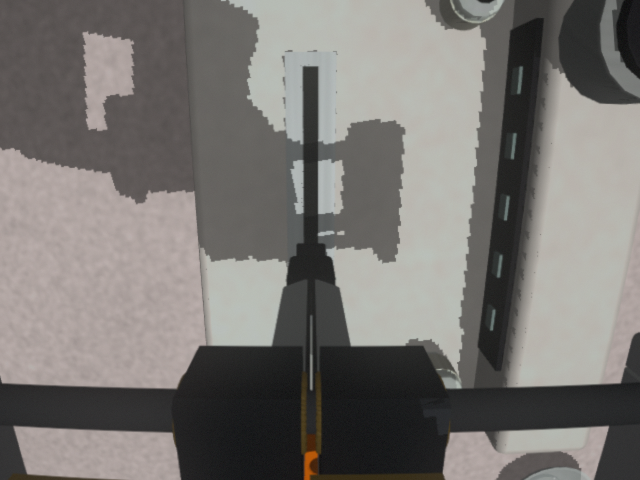

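```bash
python3 - <<'E'
from h import *
a=np.array([.156,.988]); b=np.array([.988,-.156]); c=np.array([520.6,-44.3])
p,d=manip.camera("wrist"); i=manip.camera_info("wrist"); s=manip.read_state(); print(s['clock'],i['eye'],i['orientation'])
for col in (300,312,325):
  for r in range(236,300,4):
    w=d[r,col]
    if w>0:
      q=depthpt(i,[[col,r]],w)[0]; print(col,r,p[r,col],"S %.1f X %.1f z %.1f"%((q[:2]-c)@a,(q[:2]-c)@b,q[2]))
    else: print(col,r,p[r,col],"-")
E
```

```text
5.75 [526.60527816  -6.18514904 306.95600898] [ 2.87415770e+00  6.76682675e-04 -1.58129162e-01]
300 236 [90 91 89] S -20.3 X -6.2 z 82.8
300 240 [91 92 89] S -23.0 X -6.3 z 81.2
300 244 [39 39 39] S -23.9 X -6.2 z 86.1
300 248 [37 37 39] S -25.9 X -6.1 z 87.4
300 252 [37 36 36] S -28.7 X -6.2 z 85.4
300 256 [33 33 34] S -30.4 X -6.2 z 87.5
300 260 [34 35 36] S -30.2 X -6.0 z 95.2
300 264 [34 34 34] S -30.3 X -5.8 z 101.3
300 268 [35 36 36] S -30.4 X -5.7 z 107.5
300 272 [38 39 39] S -30.1 X -5.5 z 114.4
300 276 [37 37 36] -
300 280 [46 44 44] S -32.6 X -5.4 z 118.5
300 284 [66 67 66] S -28.4 X -5.0 z 134.6
300 288 [66 67 65] S -28.9 X -4.9 z 138.1
300 292 [66 67 66] S -28.8 X -4.8 z 142.9
300 296 [65 66 66] S -28.6 X -4.6 z 147.7
312 236 [36 37 36] S -20.2 X 0.4 z 83.4
312 240 [35 36 36] S -22.8 X 0.4 z 82.1
312 244 [33 30 32] S -24.2 X 0.4 z 85.4
312 248 [37 37 38] S -25.8 X 0.4 z 87.5
312 252 [36 38 36] S -28.5 X 0.4 z 86.3
312 256 [34 36 36] S -30.0 X 0.4 z 88.6
312 260 [32 34 33] S -30.0 X 0.4 z 95.9
312 264 [37 36 37] S -30.1 X 0.4 z 102.2
312 268 [37 36 37] S -30.0 X 0.3 z 108.
[... 237 characters left out ...]
.3 z 138.4
312 296 [37 37 37] S -30.5 X 0.3 z 143.1
325 236 [95 96 93] S -20.8 X 7.6 z 81.1
325 240 [90 92 89] S -22.9 X 7.6 z 81.6
325 244 [79 81 78] S -25.0 X 7.6 z 82.3
325 248 [68 70 67] S -27.5 X 7.6 z 81.9
325 252 [66 68 66] S -29.9 X 7.7 z 81.6
325 256 [41 41 40] S -30.2 X 7.5 z 88.0
325 260 [33 36 34] S -30.5 X 7.3 z 94.2
325 264 [34 36 35] S -30.1 X 7.0 z 102.1
325 268 [37 40 39] S -30.4 X 6.9 z 107.4
325 272 [36 38 37] S -29.9 X 6.6 z 115.0
325 276 [36 36 36] S -30.9 X 6.5 z 117.8
325 280 [40 38 38] S -32.6 X 6.5 z 118.7
325 284 [66 67 66] S -28.8 X 6.0 z 133.6
325 288 [67 67 66] S -29.3 X 5.9 z 137.2
325 292 [64 65 64] S -28.4 X 5.7 z 143.8
325 296 [66 66 65] S -28.7 X 5.6 z 147.4
```

The lever has not moved (front face at S −30, foot at −24), although the TCP is already past its back face. The visible fingertip seems to end above the lever top. I'll check from the scene camera.

```bash
python3 - <<'E'
from h import *
p,d=manip.camera("scene"); i=manip.camera_info("scene")
cv2.imwrite("pics/s2.png",cv2.resize(p[190:340,220:380],None,fx=4,fy=4,interpolation=cv2.INTER_CUBIC)[:600])
a=np.array([.156,.988]); b=np.array([.988,-.156]); c=np.array([520.6,-44.3])
v,u=np.mgrid[190:340,220:380]; m=d[190:340,220:380]>0; uv=np.c_[u[m],v[m]]
P=depthpt(i,uv,d[190:340,220:380][m]); S=(P[:,:2]-c)@a; X=(P[:,:2]-c)@b; Z=P[:,2]
k=(abs(X)<20)&(S>-65)&(S<-10)
for z in range(88,190,6):
    q=k&(Z>z)&(Z<z+6); 
    if q.any(): print(z,q.sum(),"S",np.percentile(S[q],[5,50,95]).round(1),"X",np.percentile(X[q],[5,95]).round(1))
E
```

```text
88 13 S [-39.7 -38.7 -29.7] X [-8.1 11.1]
94 11 S [-41.  -39.  -34.9] X [-8.6 11.4]
100 13 S [-40.6 -38.3 -32.8] X [-7.  13.1]
106 9 S [-39.9 -38.7 -34. ] X [-5.3 13.1]
112 22 S [-39.8 -36.6 -29.8] X [-4.3 12.3]
118 1 S [-33.4 -33.4 -33.4] X [1.9 1.9]
124 3 S [-46.6 -46.2 -45.8] X [-3.   1.4]
130 6 S [-48.4 -46.5 -45.8] X [-6.4  5.2]
136 21 S [-48.  -46.4 -31.8] X [-11.1  12.8]
142 16 S [-47.5 -45.1 -31. ] X [-8.8 13.1]
148 20 S [-47.4 -45.5 -29.5] X [-10.4  13.9]
154 18 S [-48.3 -46.2 -33.6] X [-7.5 13.6]
160 23 S [-48.  -45.3 -30.4] X [-8.5 13.9]
166 17 S [-48.1 -46.8 -30.2] X [-6.6 13.9]
172 16 S [-48.3 -44.7 -32.6] X [-7.1 13.2]
178 24 S [-48.3 -46.2 -34.9] X [-10.4  14.5]
184 16 S [-47.6 -45.9 -37.2] X [-9.6 13.5]
```

View pics/s2.png

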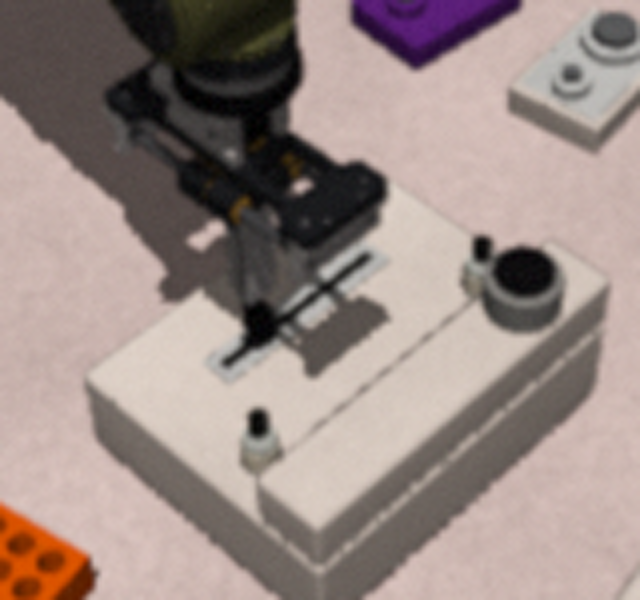

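The scene crop shows the closed fingertips hovering just above the lever at crop (260,310). When shut, the tips end about 7 mm above the TCP, not 25 mm below it. The lever is untouched. I'll back off along −s before descending further, and check the clearance of the gripper body.

Call:
step_arm(series=[-0.7,-4.2,0,0,1,-0.7,-4.2,0,0,1,-0.7,-4.2,0,0,1,-0.7,-4.2,0,0,1,0,0,0,0,1])

```text
clock: 6.42
eef_pos: [511.4, -99.4, 120.2]
eef_rot: [-3.142, 0.0, 1.412]
wrist_force: [-0.0, 0.8, 0.2]
finger_gap: 0.5
finger_force: 0.0
```

```bash
python3 lv.py; python3 - <<'E'
from h import *
p,d=manip.camera("wrist"); i=manip.camera_info("wrist"); s=manip.read_state()
a=np.array([.156,.988]); b=np.array([.988,-.156]); t=s['eef_pos']
v,u=np.mgrid[0:480,0:640]; m=d>0
P=depthpt(i,np.c_[u[m],v[m]],d[m])-t; S=P[:,:2]@a; X=P[:,:2]@b; Z=P[:,2]
for z in range(-25,200,10):
    k=(Z>z)&(Z<z+10)&(abs(X)<110)&(S<30)&(S>-30)
    if k.sum()>5: print(z,k.sum(),"S",np.percentile(S[k],[2,98]).round(0),"X",np.percentile(X[k],[2,98]).round(0))
k=(abs(X)<10)&(S>5)&(S<12)&(Z>-30); print("tip z",np.percentile(Z[k],[0,1,3,5]))
E
```

```text
clock 6.425 tcp s -55.8 z 120.2 F [-0.03  0.84  0.16] n 1065 lever S [-38.7 -33.4 -29.7]
-25 917 S [-28.  28.] X [-9. 98.]
-15 1507 S [-27.  29.] X [-9. 98.]
-5 4462 S [-28.  29.] X [ -9. 109.]
5 797 S [-28.  29.] X [ -6. 110.]
15 489 S [ 8. 10.] X [-12.  12.]
25 588 S [ 8. 10.] X [-12.  12.]
35 710 S [ 8. 10.] X [-12.  12.]
45 844 S [ 8. 10.] X [-12.  12.]
55 986 S [ 8. 10.] X [-12.  12.]
65 505 S [ 8. 10.] X [-12.  12.]
75 248 S [ 1. 10.] X [-2.  2.]
95 24 S [-7. 28.] X [-74.  75.]
105 3403 S [-6. 29.] X [-73.  74.]
115 16248 S [15. 29.] X [-58.  64.]
125 15238 S [18. 30.] X [-42.  22.]
tip z [ 6.62058287 10.09386675 13.1635843  15.21894842]
```

Tip is at TCP+6.6 and the body is above TCP+95. I'll descend 30 mm (tip about z 97) and then push. Expected contact is s ≈ −50, hump ≈ −43 and crest ≈ −35.

Call:
step_arm(series=[0,0,-10,0,1,0,0,-10,0,1,0,0,-10,0,1,0,0,0,0,1,0.15,1,0,0,1,0.15,1,0,0,1,0.15,1,0,0,1,0.15,1,0,0,1,0.15,1,0,0,1,0.15,1,0,0,1,0.15,1,0,0,1,0.15,1,0,0,1,0.15,1,0,0,1])

```text
clock: 8.15
eef_pos: [512.8, -90.0, 90.3]
eef_rot: [3.142, 0.0, 1.413]
wrist_force: [-0.2, -0.7, 1.2]
finger_gap: 0.1
finger_force: 0.4
```

```bash
python3 lv.py
```

```text
clock 8.15 tcp s -46.4 z 90.3 F [-0.22 -0.69  1.23] n 1930 lever S [-38.1 -31.6 -26.5]
```

The lever is moving with the finger (front −29.7 → −26.5). Continuing.

Call:
step_arm(series=[0.15,1,0,0,1,0.15,1,0,0,1,0.15,1,0,0,1])

```text
clock: 8.57
eef_pos: [513.3, -87.0, 90.3]
eef_rot: [3.142, 0.0, 1.413]
wrist_force: [-0.2, -1.2, -0.4]
finger_gap: 0.3
finger_force: 0.4
```

Call:
step_arm(series=[0.15,1,0,0,1])

```text
clock: 8.7
eef_pos: [513.4, -86.0, 90.3]
eef_rot: [3.142, 0.0, 1.413]
wrist_force: [-0.1, -2.2, 0.9]
finger_gap: 0.8
finger_force: 1.1
```

Call:
step_arm(series=[0.15,1,0,0,1])

```text
clock: 8.82
eef_pos: [513.6, -85.3, 90.3]
eef_rot: [3.141, 0.001, 1.413]
wrist_force: [-0.6, -4.8, 1.2]
finger_gap: 0.7
finger_force: 2.8
```

Call:
step_arm(series=[0.15,1,0,0,1])

```text
clock: 8.95
eef_pos: [513.7, -84.4, 90.3]
eef_rot: [3.141, 0.001, 1.413]
wrist_force: [0.5, -5.4, 0.5]
finger_gap: 0.6
finger_force: 2.5
```

Call:
step_arm(series=[0.15,1,0,0,1])

```text
clock: 9.07
eef_pos: [513.9, -83.3, 90.3]
eef_rot: [3.141, 0.001, 1.413]
wrist_force: [0.2, -3.8, 1.0]
finger_gap: 0.3
finger_force: 2.1
```

Call:
step_arm(series=[0.15,1,0,0,1])

```text
clock: 9.2
eef_pos: [514.1, -82.1, 90.3]
eef_rot: [3.141, 0.0, 1.413]
wrist_force: [-0.1, -4.4, 0.4]
finger_gap: 0.3
finger_force: 1.7
```

The hump started at y ≈ −85.7, so the crest should be near −77.7.

Call:
step_arm(series=[0.15,1,0,0,1,0.15,1,0,0,1,0.15,1,0,0,1])

```text
clock: 9.57
eef_pos: [514.5, -78.8, 90.2]
eef_rot: [3.142, -0.0, 1.413]
wrist_force: [0.6, -1.1, 0.9]
finger_gap: 0.5
finger_force: 0.7
```

Call:
step_arm(series=[0.15,1,0,0,1])

```text
clock: 9.7
eef_pos: [514.6, -77.8, 90.2]
eef_rot: [-3.141, -0.0, 1.413]
wrist_force: [0.6, -0.4, -0.1]
finger_gap: 0.5
finger_force: 0.4
```

Call:
step_arm(series=[0.15,1,0,0,1])

```text
clock: 9.82
eef_pos: [514.6, -76.8, 90.1]
eef_rot: [-3.141, -0.0, 1.413]
wrist_force: [0.7, 0.3, 1.2]
finger_gap: 0.4
finger_force: 0.1
```

Call:
step_arm(series=[0.15,1,0,0,1])

```text
clock: 9.95
eef_pos: [514.8, -75.8, 90.1]
eef_rot: [-3.141, -0.0, 1.413]
wrist_force: [-0.8, 0.4, -1.2]
finger_gap: -0.1
finger_force: 0.0
```

```bash
python3 lv.py
```

```text
clock 9.95 tcp s -32.0 z 90.1 F [-0.82  0.36 -1.17] n 2129 lever S [-23.7 -16.1 -10.3]
```

It snapped ahead. Letting it rest, then checking.

Call:
step_arm(series=[0,0,0,0,1,0,0,0,0,1,0,0,0,0,1,0,0,0,0,1])

```text
clock: 10.5
eef_pos: [514.9, -76.1, 90.2]
eef_rot: [-3.142, -0.0, 1.413]
wrist_force: [0.1, 0.5, 0.2]
finger_gap: 0.5
finger_force: 0.0
```

```bash
python3 lv.py
```

```text
clock 10.5 tcp s -32.3 z 90.2 F [0.14 0.51 0.16] n 2152 lever S [-24.1 -12.6  -6.7]
```

Click 1 is reached (lever centre s −11.7, q ≈ 0.044, at rest). For the next hump I expect contact at s −27 and the crest at −19.

Call:
step_arm(series=[0.15,1,0,0,1,0.15,1,0,0,1,0.15,1,0,0,1,0.15,1,0,0,1,0.15,1,0,0,1,0.15,1,0,0,1,0.15,1,0,0,1,0.15,1,0,0,1,0.15,1,0,0,1,0.15,1,0,0,1])

```text
clock: 11.8
eef_pos: [516.4, -66.1, 90.3]
eef_rot: [3.141, 0.0, 1.413]
wrist_force: [-0.3, -2.3, 0.6]
finger_gap: 0.5
finger_force: 1.7
```

Call:
step_arm(series=[0.15,1,0,0,1,0.15,1,0,0,1,0.15,1,0,0,1])

```text
clock: 12.18
eef_pos: [516.9, -62.8, 90.2]
eef_rot: [3.142, -0.0, 1.413]
wrist_force: [-0.4, -1.9, 0.3]
finger_gap: 0.5
finger_force: 0.7
```

Call:
step_arm(series=[0.15,1,0,0,1])

```text
clock: 12.3
eef_pos: [517.1, -61.8, 90.3]
eef_rot: [3.141, -0.0, 1.413]
wrist_force: [-0.2, -0.4, 0.1]
finger_gap: 0.6
finger_force: 0.4
```

Call:
step_arm(series=[0.15,1,0,0,1,0,0,0,0,1,0,0,0,0,1,0,0,0,0,1])

```text
clock: 12.8
eef_pos: [517.1, -61.0, 90.2]
eef_rot: [-3.141, -0.0, 1.413]
wrist_force: [0.3, -0.3, -0.8]
finger_gap: 0.7
finger_force: 0.0
```

```bash
python3 lv.py
```

```text
clock 12.8 tcp s -17.1 z 90.2 F [ 0.3  -0.26 -0.78] n 2124 lever S [-8.8  3.4  9.3]
```

Click 2 is reached: the lever advanced 16.0 mm and is at rest. One more identical advance.

Call:
step_arm(series=[0,0,0,0,1,0,0,0,0,1,0.15,1,0,0,1,0.15,1,0,0,1,0.15,1,0,0,1,0.15,1,0,0,1,0.15,1,0,0,1,0.15,1,0,0,1,0.15,1,0,0,1,0.15,1,0,0,1,0.15,1,0,0,1,0.15,1,0,0,1,0.15,1,0,0,1,0.15,1,0,0,1,0.15,1,0,0,1])

```text
clock: 14.72
eef_pos: [519.2, -47.8, 90.3]
eef_rot: [3.141, -0.0, 1.413]
wrist_force: [-0.1, -1.5, 1.2]
finger_gap: 0.2
finger_force: 0.9
```

Call:
step_arm(series=[0.15,1,0,0,1])

```text
clock: 14.85
eef_pos: [519.3, -46.8, 90.3]
eef_rot: [3.141, -0.0, 1.413]
wrist_force: [0.6, -1.5, 1.0]
finger_gap: 0.7
finger_force: 0.6
```

Call:
step_arm(series=[0.15,1,0,0,1,0,0,0,0,1,0,0,0,0,1,0,0,0,0,1])

```text
clock: 15.35
eef_pos: [519.4, -46.0, 90.2]
eef_rot: [-3.142, -0.0, 1.413]
wrist_force: [-0.3, 0.3, 0.3]
finger_gap: 0.4
finger_force: 0.0
```

```bash
python3 lv.py
```

```text
clock 15.35 tcp s -1.9 z 90.2 F [-0.31  0.34  0.25] n 2012 lever S [ 6.4 13.3 18.6]
```

Call:
step_arm(series=[0,0,0,0,1,0,0,0,0,1,0,0,0,0,1,0,0,0,0,1])

```text
clock: 15.9
eef_pos: [519.4, -46.0, 90.2]
eef_rot: [-3.142, -0.0, 1.413]
wrist_force: [-0.0, -0.2, -0.6]
finger_gap: 0.6
finger_force: 0.0
```

```bash
python3 lv.py
```

```text
clock 15.9 tcp s -1.9 z 90.2 F [-0.01 -0.24 -0.6 ] n 2021 lever S [ 6.3 13.3 18.6]
```

Balanced right at the crest. A further 1 mm nudge (still 7 mm short of the click).

Call:
step_arm(series=[0.15,1,0,0,1,0,0,0,0,1,0,0,0,0,1,0,0,0,0,1,0,0,0,0,1])

```text
clock: 16.58
eef_pos: [519.6, -45.0, 90.2]
eef_rot: [-3.142, -0.0, 1.413]
wrist_force: [0.4, -0.1, 0.3]
finger_gap: 0.6
finger_force: 0.0
```

```bash
python3 lv.py
```

```text
clock 16.575 tcp s -0.9 z 90.2 F [ 0.43 -0.09  0.28] n 2121 lever S [ 7.3 19.5 25.3]
```

Third click: lever front at 25.3, exactly 32 mm past click 1. I'll retreat backwards and up, and measure the button.

Call:
step_arm(series=[-0.8,-5,0,0,1,-0.8,-5,0,0,1,0,0,20,0,1,0,0,25,0,1,0,0,30,0,1,0,0,30,0,1,0,0,0,0,1])

```text
clock: 17.5
eef_pos: [518.7, -55.5, 197.2]
eef_rot: [3.138, 0.0, 1.413]
wrist_force: [0.4, 0.7, 0.3]
finger_gap: 0.5
finger_force: 0.0
```

```bash
python3 lv.py; python3 - <<'E'
from h import *
p=cv2.imread("pics/top0.png"); d=np.load("top0.npy"); i=manip.camera_info("top")
x0,y0,x1,y1=178,215,240,265
v,u=np.mgrid[y0:y1,x0:x1]; D=d[y0:y1,x0:x1].ravel(); uv=np.c_[u.ravel(),v.ravel()][D>0]; P=depthpt(i,uv,D[D>0]); g=p[y0:y1,x0:x1].max(2).ravel()[D>0]
k=(P[:,2]>20)&(g>60)|(P[:,2]>36); r=cv2.minAreaRect(P[k][:,:2].astype(np.float32)); print("box",r)
# dark disc
im=cv2.cvtColor(p,cv2.COLOR_BGR2GRAY)
for cu,cv_ in((196,239),(220,240)):
    w=12 if cu<200 else 7
    q=(abs(uv[:,0]-cu)<w)&(abs(uv[:,1]-cv_)<w)
    print("z hist",np.percentile(P[q][:,2],[10,50,70,90]).round(1), "gray",np.percentile(g[q],[10,30,50,80]))
    m=q&(g<np.percentile(g[q],[10,90]).mean()); c=uv[m].mean(0); print(m.sum(),c,plane(i,[c],43).round(1),P[m][:,2].mean())
E
```

```text
clock 17.5 tcp s -11.4 z 197.2 F [0.44 0.75 0.33] n 554 lever S [15.2 20.8 25.1]
box ((532.4251708984375, 333.81585693359375), (127.25946044921875, 85.7579116821289), 87.3089370727539)
z hist [28.6 40.8 46.9 53.2] gray [ 74.  91. 118. 130.]
194 [195.3814433  238.78865979] [[530.5 362.1  43. ]] 49.26366473250143
z hist [29.  40.9 43.7 49.2] gray [ 80.6 105.  118.  128. ]
51 [219.33333333 240.90196078] [[525.5 298.   43. ]] 43.0691391827439
```

The lever still sits in click 3 (centre s 20.3). The button reads (530.4, 362.1, ≈47) and the small button (525.5, 298), 64.3 mm apart as specified. I'll move closer for one wrist look.

Call:
step_arm(series=[1,35,0,0,1,1,35,0,0,1,1,35,0,0,1,1,35,0,0,1,1,35,0,0,1,1,35,0,0,1,1,35,-10,0,1,1,35,-10,0,1,1,35,-10,0,1,0,35,-10,0,1,0,0,0,0,1,0,0,0,0,1])

```text
clock: 19.05
eef_pos: [526.8, 294.2, 154.4]
eef_rot: [-3.141, 0.001, 1.413]
wrist_force: [0.1, 0.6, 1.0]
finger_gap: 0.6
finger_force: 0.0
```

```bash
python3 - <<'E'
from h import *
s=manip.read_state(); p,d=manip.camera("wrist"); i=manip.camera_info("wrist"); print(s['clock'],s['eef_pos'])
cv2.imwrite("pics/w3.png",p)
v,u=np.mgrid[0:480,0:640]; m=d>0; P=depthpt(i,np.c_[u[m],v[m]],d[m]); 
for n,c in(("big",(530.4,362)),("small",(525.5,298))):
    r=np.hypot(P[:,0]-c[0],P[:,1]-c[1]); k=(r<(26 if n=="big" else 14))&(P[:,2]<70)
    h=np.percentile(P[k][:,2],[5,30,50,70,95]).round(1); t=k&(P[:,2]>h[-1]-3)
    print(n,k.sum(),h,P[t].mean(0).round(1),cv2.minEnclosingCircle(P[t][:,:2].astype(np.float32)))
E
```

```text
19.05 [526.76919917 294.24009003 154.43891231]
big 4321 [41.6 43.1 51.5 52.6 53.6] [533.1 362.1  52.6] ((532.8287353515625, 361.71002197265625), 18.786169052124023)
small 1077 [31.7 42.5 43.2 48.9 51.3] [530.5 298.5  50.4] ((530.44482421875, 298.218017578125), 7.732182502746582)
```

View pics/w3.png

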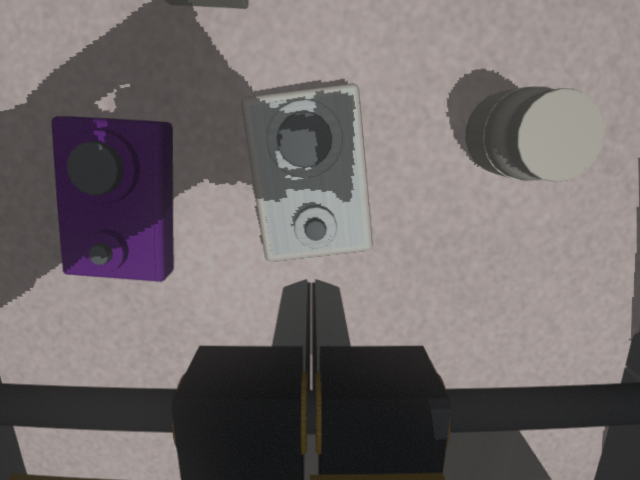

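The wrist view shows the white box's large button at (304,140) and the small one at (315,229); purple is off to the left. The large button top is (533, 362, 52.6) with radius 18.8, as expected. Going above it and down to just short of contact.

Call:
step_arm(series=[2,17,0,0,1,2,17,0,0,1,1,17,0,0,1,1,17,0,0,1,0,0,-25,0,1,0,0,-25,0,1,0,0,-25,0,1,0,0,-20,0,1,0,0,-8,0,1,0,0,0,0,1,0,0,0,0,1])

```text
clock: 20.48
eef_pos: [533.4, 363.3, 53.3]
eef_rot: [3.14, -0.001, 1.413]
wrist_force: [0.2, 0.8, -0.3]
finger_gap: 0.7
finger_force: 0.0
```

Call:
step_arm(series=[0,0,-1,0,1,0,0,-1,0,1,0,0,-1,0,1])

```text
clock: 20.85
eef_pos: [533.0, 363.0, 49.3]
eef_rot: [3.141, -0.0, 1.413]
wrist_force: [0.6, -0.5, -0.1]
finger_gap: 0.2
finger_force: 0.0
```

Call:
step_arm(series=[0,0,-1,0,1,0,0,-1,0,1])

```text
clock: 21.1
eef_pos: [532.9, 363.0, 47.2]
eef_rot: [-3.142, 0.0, 1.413]
wrist_force: [-0.6, 0.3, 0.0]
finger_gap: 0.2
finger_force: 0.0
```

Call:
step_arm(series=[0,0,-1,0,1,0,0,-1,0,1])

```text
clock: 21.35
eef_pos: [533.0, 363.0, 45.2]
eef_rot: [3.142, -0.0, 1.413]
wrist_force: [-1.0, -0.8, 0.2]
finger_gap: 0.6
finger_force: 0.2
```

Call:
step_arm(series=[0,0,-1,0,1,0,0,-1,0,1])

```text
clock: 21.6
eef_pos: [533.0, 363.0, 43.3]
eef_rot: [3.142, -0.0, 1.413]
wrist_force: [-1.3, -1.0, 2.3]
finger_gap: 0.3
finger_force: 1.2
```

Call:
step_arm(series=[0,0,-1,0,1,0,0,-1,0,1])

```text
clock: 21.85
eef_pos: [533.0, 363.0, 41.3]
eef_rot: [3.141, -0.0, 1.413]
wrist_force: [-1.5, 0.5, 3.1]
finger_gap: 0.5
finger_force: 1.8
```

Call:
step_arm(series=[0,0,-1,0,1])

```text
clock: 21.98
eef_pos: [533.0, 363.0, 40.4]
eef_rot: [3.141, -0.0, 1.413]
wrist_force: [-1.5, -0.9, 3.8]
finger_gap: 0.7
finger_force: 2.0
```

Call:
step_arm(series=[0,0,-1,0,1])

```text
clock: 22.1
eef_pos: [533.0, 363.0, 39.4]
eef_rot: [3.141, -0.0, 1.413]
wrist_force: [-2.3, -0.8, 5.5]
finger_gap: 0.5
finger_force: 2.3
```

Nearly down. I'll continue until the force shows the hard stop.

Call:
step_arm(series=[0,0,-1,0,1])

```text
clock: 22.22
eef_pos: [533.0, 363.1, 38.9]
eef_rot: [3.141, -0.0, 1.413]
wrist_force: [-6.5, -2.3, 14.9]
finger_gap: 0.7
finger_force: 7.5
```

Call:
step_arm(series=[0,0,-0.5,0,1,0,0,0,0,1])

```text
clock: 22.48
eef_pos: [533.1, 363.1, 38.9]
eef_rot: [3.141, -0.0, 1.413]
wrist_force: [-6.3, -2.9, 13.9]
finger_gap: 0.9
finger_force: 7.1
```

Hard stop at z 38.9 with 14 N, so the button is fully down. Releasing.

Call:
step_arm(series=[0,0,2,0,1,0,0,3,0,1,0,0,5,0,1,0,0,15,0,1,0,0,25,0,1,0,0,30,0,1,0,0,30,0,1,0,-30,0,0,1,0,-30,0,0,1,0,-10,0,0,1,0,0,0,0,1,0,0,0,0,1])

```text
clock: 23.98
eef_pos: [532.9, 293.8, 147.8]
eef_rot: [3.142, -0.0, 1.413]
wrist_force: [0.7, -0.4, 0.0]
finger_gap: 0.3
finger_force: 0.0
```

```bash
python3 - <<'E'
from h import *
s=manip.read_state(); p,d=manip.camera("wrist"); i=manip.camera_info("wrist"); print(s['clock'],s['eef_pos'],s['wrist_force'])
def pts(d,i):
    v,u=np.mgrid[0:480,0:640]; m=d>0; return depthpt(i,np.c_[u[m],v[m]],d[m])
P=pts(d,i); r=np.hypot(P[:,0]-533,P[:,1]-362); k=(r<12)&(P[:,2]<70); print("big z",np.median(P[k][:,2]))
r=np.hypot(P[:,0]-530.4,P[:,1]-298.3); k=(r<5)&(P[:,2]<70); print("small z",np.median(P[k][:,2]))
p,d=manip.camera("top"); i=manip.camera_info("top"); cv2.imwrite("pics/top9.png",p); P=pts(d,i)
a=np.array([.156,.988]); b=np.array([.988,-.156]); c=np.array([520.6,-44.3]); S=(P[:,:2]-c)@a; X=(P[:,:2]-c)@b
k=(abs(X)<16)&(abs(S)<70)&(P[:,2]>108)&(P[:,2]<128); print("lever",k.sum(),S[k].mean())
E
```

```text
23.975 [532.91086174 293.8104218  147.81735635] [ 0.6818542  -0.40679863  0.00440666]
big z 52.15909454509918
small z 50.15793062077782
lever 36 20.49212653725398
```

View pics/top9.png

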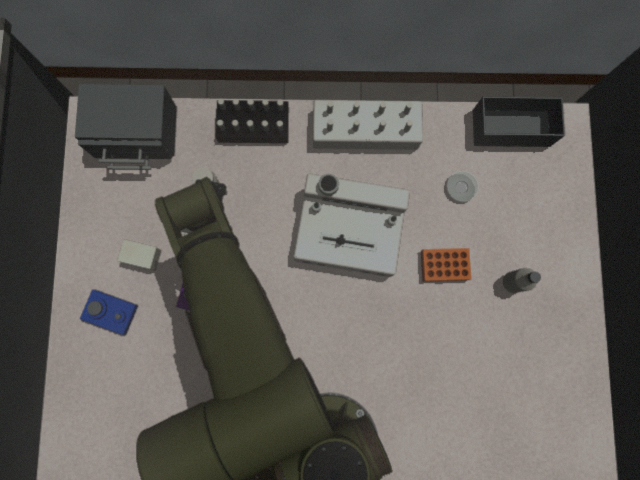

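The final top view shows the lever at (341,240), centre s 20.5 (third click). The vials at (316,207) and (391,220), the rack and the bottle have not moved. The big button has sprung back to z 52 and the small one is up.

```bash
python3 -c "
from cell import manip
print(manip.sign_off())"
```

```text
the job is handed in; nothing more can be done
None
```

The job is handed in at about 24 s: the lever rests in the third click, reached one click at a time, and the large white-box button was pressed to its stop and sprang back; the vials, rack and bottle show no movement and the small button is up.

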